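# Load the two-vial rack into the vial reader past its spring catch

### The arm

A 6-joint arm with a two-finger parallel gripper is mounted at the origin on a cart in front of the work surface, level with it; the furniture and walls round the work are solid. World frame = base frame: x ahead of the robot, y to its left, z up, the work surface at z = 0. Lengths are in m, angles in rad, forces in N, time in s.
With the tool pointing down it reaches from about 0.325 to 0.775 m from the base axis. Payload 5.5 kg.
Tool frame: the origin (TCP) lies midway between the tips of the shut fingers; the grasp point (between the pads) lies 19 mm behind it; z points along the fingers, y is the line along which they close (so a half turn about z gives the same grasp; the last joint's range is limited). The gripper opens to 85 mm and grips with 20 to 120 N. Pads are 22 mm wide; open, the fingers measure 114 mm over their backs; the gripper's body (76 mm by 85 mm) begins 54 mm behind the grasp point. The pads swing forward as they close: fully open they stand 13 mm farther back than shut.
Start: joints at [-1.324, 0.091, 1.231, -0, 1.82, -0.057], TCP at [0.179, -0.573, 0.231] pointing down, gripper open.
Joint ranges: [-2.87, 2.87], [-0.86, 2.18], [0.17, 2.46], [-1.51, 4.65], [0.06, 2.69], [-2.65, 2.65]. Speed limits (rad/s): [2.57, 2.57, 3.01, 3.14, 3.14, 3.14].

### API

Orientations are given as a unit quaternion [w, x, y, z].
In Python, from bench import * gives the robot as it stands. The module is installed in compiled form; this text tells all that it offers.
- The arm moves only by the shell command python3 -m inch 'ROWS'. ROWS is text: rows parted by semicolons, each of 5 numbers parted by spaces: the opening in per cent of the stroke, from 0 (shut) to 100 (fully open), then the shift along the tool's x, y, z in mm, then the turn about the tool's z in degrees. In form: fingers x y z twist; .... A call has 1 to 8 rows; each row is the pose to reach, as a shift and turn from the pose commanded when the call began, along the tool's axes at that moment; what a row does not reach only later rows make up. A row lasts 1/8 s, in which the tool goes at most 62.5 mm and 10.7 degrees, less where a joint would pass 70% of its speed; a pose out of reach is approached as far as the arm can. A call with a gripper value outside its range is refused whole. The fingers move at their own pace and stop on an object; the grip force is fixed at half the most. Time passes only in rows, so rows that repeat a pose let the fingers close. It gives the time, the measured TCP pose, the force, the opening and the grip force at its end, in the units of the state.
- get_obs(): the state, without advancing time (a new reading comes with each control period).
- camera(name): name is "scene" or "top" or "wrist"; returns (picture, depth): 420x560x3 uint8, red, green, blue; 420x560 float32, m along the optical axis (not along the pixel's ray), 0 where there is no reading.
- camera_params(name): a dict with "mtx" (3x3 intrinsics, pixels), "camera_from_world" (4x4, takes a point from world to camera coordinates); the wrist camera has in their place "T_tool_cam" (4x4, takes a point from camera to tool coordinates, whose origin is the TCP and whose axes are the flange's). Camera axes: x right, y up, looking along -z (the intrinsics and any distortion apply to the point x, -y, -z); pixel columns grow to the right and rows downward; lengths in m; the calibration is good to about 2 mm. A picture is of the moment at which its call begins: read the wrist's pose just before it. camera_params takes no time and is no camera call.
- job_done(): hands the job in; it is judged then, once.
The state is a dict: "t": time; "qpos": joint angles; "qvel": joint speeds; "tau": joint torques, N m; "position": TCP position; "eef_rot": TCP orientation; "ft_force": force on the tool from outside, world axes, zero at the start; "moment": the same for the moment, N m; "width": finger opening in m; "finger_force": force on a finger pad.
Only numpy, scipy, OpenCV 4.12 (cv2) and the standard library are available. Lean on these libraries where they do the work, as an engineer would, in place of code of your own. Each camera call takes 0.05 s, during which the arm holds its last target. There are 200 camera calls.

### The job

Load the vial rack into the reader: push it sideways across the loading tray until it lies in line with the lane, then slide it forward under the hood as far as it goes, so that the spring catch snaps back behind it. Both vials must stay standing in the rack; leave the bottles and the spare vial around the reader alone.

Things in the scene. Friction and masses are not known exactly. Their poses are not given: they have to be found in the camera images.
- reader: Fixed bench reader, white and grey, with an open loading tray in front. Origin: lane centre line, under the hood's front, at worktop height; x points along the lane into the hood, y left of it, z up. (In mm in this frame, here and below.) A 5 mm base plate carries it: floor of tray and lane at z = 5. A 71 mm high housing stands left of the hood (x = -7 to 67, y = 36 to 95).
- tray (a point): Middle of the tray floor, x = -92, y = 35, z = 5 of the reader. Tray: x = -140 to -44, y = -24 to 95; front wall top z = 13; back wall left of the lane, top z = 17; straight fence along the right, inner face y = -24, top z = 17; open on the left. With its foot against the fence the rack is in line with the lane, which leads on forward from the tray's right end.
- home (a point): Where the rack's origin lies when the rack is fully home: x = 14, y = 0, z = 5 of the reader. Lane: between y = -24 and 24, fence on its right, on its left a guide post (x = -40), the catch, then a rail from x = -8; lips at z = 14 to 19 overhang the rack's foot outward of y = -18.5 (from x = -17) and 18.5 (from x = 0); end stop at x = 59.
- hood (a point): Middle of the hood's top, x = 30, y = 0, z = 80 of the reader. The hood roofs the lane: x = -7 to 67, y = -37 to 37, clear height 66 above the worktop, top 80 (88 at a small round turret).
- rack: Loose grey slippery rack, 90 long, 44 wide, 0.14 to 0.28 kg, nose towards the hood. Origin: centre of underside; x to the nose, z up; centre of mass near x = 11. Foot 6 thick, 44 wide, nose at x = 45 with 10 mm round corners; behind x = -25 only 26 wide (a shoulder each side). Block above it 29 wide, x = -14 to 41, top z = 30, with two square 24 mm wells at x = 0.5 and 27. Friction about 0.3.
- push_plate (a point): Middle of the rear face of the upright plate at the rack's tail, x = -45, y = 0, z = 28 of the rack. Plate 30 wide, 8 thick, z = 6 to 44 of the rack; it stays outside the hood (31 mm in front of the reader's origin when home).
- catch (a joint): Steel spring finger, 30 long, on a pin left of the lane at x = -40, y = 38 of the reader; slants forward into the lane, tip about x = -15, y = 15, z = 7 to 15. Rad: 0 shut, about 0.25 while the rack's foot holds it aside, 0.6 at most. The entering rack pushes it aside (2 to 3 N); once the foot's shoulder has passed (rack origin beyond x = 11) it springs back to 0 and holds the rack in.
- vial_a: Amber vial with a black cap, 22 mm across, 46 tall, standing loosely in the rack's rear well; origin at the centre of its underside.
- vial_b: White vial with a white cap, 22 mm across, 46 tall, standing loosely in the rack's front well (nearer the nose); origin at the centre of its underside. Both stand 24 mm deep in the wells.
- standard_1: White bottle, 47 mm across, 92 tall, standing on the worktop in front of the reader, the nearest of three such bottles to it; a bystander. Origin at the centre of its underside.
- spare_vial: White vial with a black cap, 22 mm across, 46 tall, standing on the worktop near the tray's front right corner; a bystander. Origin at the centre of its underside.
Things that resemble listed ones, but are neither listed nor needed, are in the scene too. What is shaped like the rack but yellow is not meant. Leave any green look-alike of the vial_a alone.

How it is judged:
At the end, for the whole second after the job is handed in: The rack lies flat in the lane, nose first, at its stop or no more than 5 mm short of it, at rest; the spring catch has sprung shut behind the foot's shoulder (under 0.08 rad); both vials stand upright (within 0.25 rad) at the bottom of their own wells (x of rack in the frame of reader above 0.009 m and y of rack in the frame of reader between -0.006 and 0.006 m and z of rack in the frame of reader below 0.009 m and angle between the x axis of rack and the x axis of reader, either way round below 0.12 rad and value of joint catch below 0.08 rad and distance between vial_a and rack below 0.014 m and distance between vial_b and rack below 0.036 m and angle between each of vial_a, vial_b's own z axis and vertical below 0.25 rad and linear speed of rack below 0.01 m/s); the robot touches nothing.
It fails at once if a vial is lifted or thrown out of the rack (distance between vial_a and rack above 0.035 m or distance between vial_b and rack above 0.055 m).
It fails at once if the white bottle or the spare vial beside the reader is pushed away or knocked over (distance of any of standard_1, spare_vial from where it was at the start of the episode above 0.02 m or angle between any of standard_1, spare_vial's own z axis and vertical above 0.4 rad).
It also fails if it takes over 37 s, if anything falls off the work surface, if the arm or the gripper's body presses on something with over 40 N, if the wrist force passes 120 N, or if a joint passes its speed limit or range.

## Working session

There is one attempt and no reset: what is moved stays moved. The work goes in short steps, Python scripts to look and compute and a shell command to move; the robot and the scene stay as the last step left them, time stands still between calls to the robot, and variables do not carry over. Pictures are saved under pics/ and viewed, at most 10 in all, crops included, and the job is handed in when it is done.

```bash
mkdir -p pics; python3 - <<'E'
from bench import *
import cv2,numpy as np
o=get_obs();print({k:np.round(v,3) for k,v in o.items()})
for n in("top","scene"):
    p,d=camera(n);cv2.imwrite(f"pics/{n}0.png",p[:,:,::-1]);np.save(f"{n}0.npy",d);print(n,camera_params(n))
E
```

```text
{'t': np.float64(0.0), 'qpos': array([-1.324,  0.092,  1.232, -0.   ,  1.82 , -0.057]), 'qvel': array([ 0.001, -0.   ,  0.001, -0.001,  0.   ,  0.   ]), 'tau': array([-2.0000e-03, -4.5872e+01, -4.1803e+01, -0.0000e+00,  1.1000e-02,
        0.0000e+00]), 'position': array([ 0.179, -0.572,  0.23 ]), 'eef_rot': array([-0.001,  0.988,  0.151, -0.   ]), 'ft_force': array([-0.095, -0.465,  0.304]), 'moment': array([-0.014, -0.031, -0.001]), 'finger_force': np.float64(0.0), 'width': np.float64(0.085)}
top {'mtx': array([[432.50983189,   0.        , 279.08618925],
       [  0.        , 432.50983189, 205.7063818 ],
       [  0.        ,   0.        ,   1.        ]]), 'camera_from_world': array([[ 9.78132039e-04, -9.99983983e-01,  5.57476377e-03,
         2.67403925e-01],
       [ 9.99245988e-01,  1.19375686e-03,  3.88076039e-02,
        -5.01920000e-01],
       [-3.88136372e-02,  5.53260137e-03,  9.99231150e-01,
        -1.01667091e+00],
       [ 0.00000000e+00,  0.00000000e+00,  0.00000000e+00,
         1.00000000e+00]])}
scene {'mtx': array([[447.70348883,   0.        , 286.39316453],
       [  0.        , 447.70348883, 200.35468539],
       [  0.        ,   0.        ,   1.        ]]), 'camera_from_world': array([[-0.87035575, -0.49214163, -0.01665809,  0.57686814],
       [ 0.30180402, -0.55986191,  0.77166636, -0.0621878 ],
       [-0.38909537,  0.66659677,  0.63580936, -1.03179146],
       [ 0.        ,  0.        ,  0.        ,  1.        ]])}
```

View pics/top0.png

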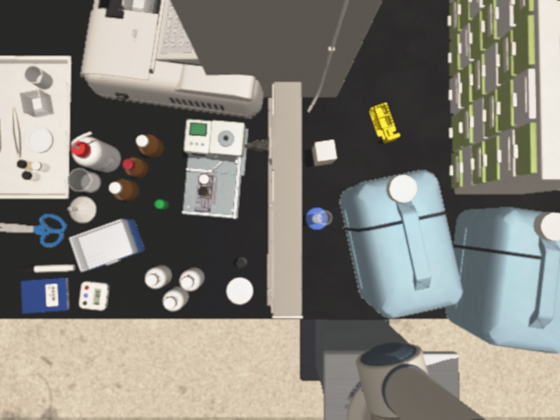

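View pics/scene0.png

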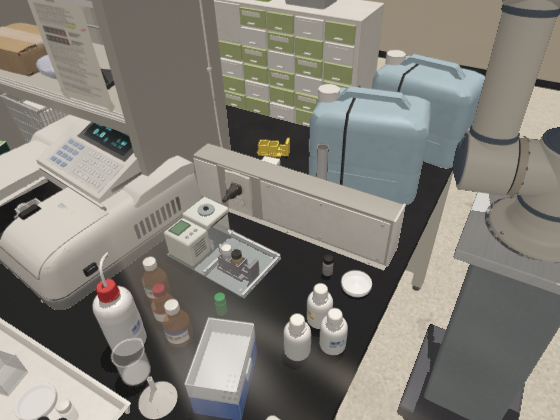

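The top view shows the reader at px (185-245, 120-217), the rack near (204,190) and a tall panel at columns 268-300. The scene view shows the same rack near (238,262). I'll zoom in on both.

```bash
cat > h.py <<'E'
from bench import *
import cv2,numpy as np
def ray(n,u,v,z):
    P=camera_params(n);T=P["camera_from_world"];R=T[:3,:3];c=-R.T@T[:3,3];K=P["mtx"]
    d=R.T@np.array([(u-K[0,2])/K[0,0],-(v-K[1,2])/K[1,1],-1.]);return c+d*(z-c[2])/d[2]
def world(n,D):
    P=camera_params(n);T=P["camera_from_world"];K=P["mtx"]
    v,u=np.mgrid[:D.shape[0],:D.shape[1]]
    p=np.stack([(u-K[0,2])/K[0,0]*D,-(v-K[1,2])/K[1,1]*D,-D],-1)
    return (p-T[:3,3])@T[:3,:3]
E
python3 - <<'E'
from h import *
a=cv2.imread("pics/top0.png")[105:235,170:310];b=cv2.imread("pics/scene0.png")[190:310,150:350]
cv2.imwrite("pics/c1.png",cv2.resize(a,None,fx=4.6,fy=4.6,interpolation=cv2.INTER_CUBIC))
cv2.imwrite("pics/c2.png",cv2.resize(b,None,fx=4,fy=4,interpolation=cv2.INTER_CUBIC))
W=world("top",np.load("top0.npy"))
for r in range(115,225,5): print(r,*[int(round(1000*W[r,c,2])) for c in range(180,306,5)])
E
```

```text
115 2 2 2 -2 -2 4 -1 2 2 -1 3 38 45 47 43 24 1 2 5 127 127 130 128 126 130 0
120 2 -2 67 72 69 0 -1 77 0 1 0 2 2 2 -1 2 1 -2 6 128 130 126 130 127 130 2
125 -1 1 71 72 74 72 73 81 78 78 81 80 80 -1 0 2 0 -3 1 128 125 125 127 127 130 -2
130 -2 -1 74 74 76 74 68 83 81 85 81 80 1034 40 1 5 -1 0 124 126 127 129 129 128 129 -1
135 2 0 72 71 70 70 71 80 86 87 82 82 81 28 0 2 -3 0 121 128 130 127 129 128 128 -1
140 0 72 69 73 71 74 78 82 82 85 84 78 81 19 1 1 0 94 124 126 132 129 123 130 130 2
145 -1 71 70 69 72 76 79 80 77 85 85 79 80 89 88 95 96 97 125 128 127 127 131 131 127 1
150 4 71 68 70 71 72 78 79 81 78 79 78 80 6 0 -1 0 88 119 128 130 130 129 130 130 -1
155 0 1 5 18 28 36 34 21 5 5 68 70 77 4 2 3 2 2 122 126 126 127 127 126 129 -4
160 -2 1 3 6 6 8 5 5 6 6 7 5 13 5 -1 -1 -1 0 100 126 132 127 129 128 129 -3
165 -2 1 5 8 4 4 5 7 4 5 6 8 17 1 -1 1 -1 -1 0 130 131 126 129 127 125 1
170 -3 -2 16 13 18 15 17 21 7 6 6 5 7 2 -3 -3 1 -1 3 126 126 128 128 127 128 0
175 3 -1 8 3 35 59 25 13 3 4 7 4 5 2 3 0 -2 -1 0 129 125 129 127 131 128 -3
180 5 2 3 3 59 55 33 12 6 4 8 5 8 1 -2 -1 0 2 1 127 130 126 126 127 128 -2
185 3 1 4 5 33 33 36 9 1 8 7 8 4 -1 3 -3 -1 -2 1 126 126 129 125 128 127 -1
190 1 4 8 6 59 57 34 11 8 3 8 6 -4 0 -2 3 -1 -3 0 130 130 126 128 127 127 -2
195 -2 9 2 6 21 41 1034 8 7 8 6 18 -1 0 0 -4 3 -1 0 127 128 131 128 128 128 -2
200 1 6 5 6 9 23 12 4 7 4 6 14 1 1 2 1 -1 -3 1 132 129 129 128 131 128 -1
205 -2 5 7 7 11 23 13 6 4 5 4 19 -1 -3 1 2 1 -2 3 128 127 129 129 127 131 1
210 2 4 5 3 47 48 23 3 5 9 2 18 -2 -3 1 -1 -1 1 3 129 127 128 127 128 128 -3
215 -1 1 -1 0 0 1 5 13 13 11 11 17 2 0 -1 0 -1 -1 -1 130 126 130 128 129 129 -1
220 3 2 -1 -1 1 -1 5 0 -1 2 -2 5 1 -2 -4 1 0 -2 2 125 129 127 126 130 131 1
```

View pics/c1.png

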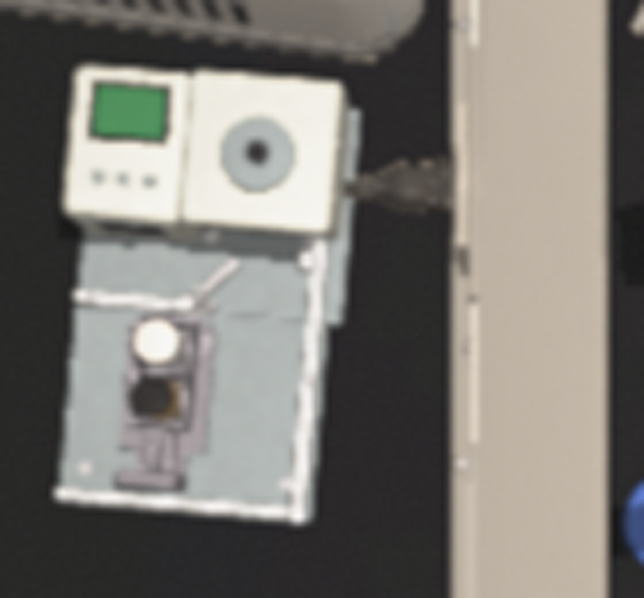

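View pics/c2.png

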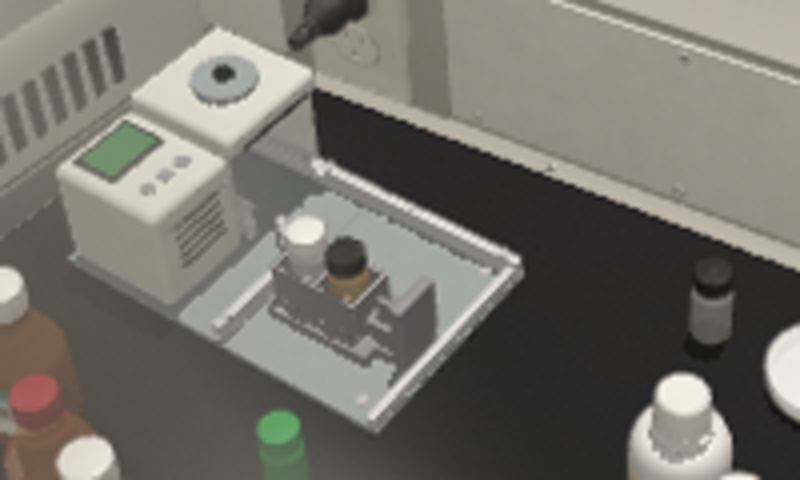

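```bash
python3 - <<'E'
from h import *
f=lambda U,V,z,n="top",o=(170,105),s=4.6:np.round(1000*ray(n,(U+.5)/s-.5+o[0],(V+.5)/s-.5+o[1],z)[:2],1)
for nm,U,V,z in[("fence top rear",319,245,.017),("fence top front",299,515,.017),("front wall L",58,492,.013),("front wall R",296,515,.013),("backwall L",78,294,.017),("backwall R",190,303,.017),
("hood FR",333,235,.08),("hood BR",346,82,.08),("vialB cap",157,341,.057),("vialA cap",152,397,.057),("plate L",114,478,.049),("plate R",184,482,.049),("hood turret",257,152,.088)]: print(nm,f(U,V,z))
g=lambda U,V,z:f(U,V,z,"scene",(150,190),4)
for nm,U,V,z in[("vialB cap",306,226,.057),("vialA cap",347,248,.057),("plate far R",435,281,.049),("plate L",400,312,.049),("front R corner",520,262,.017),("fence rear",320,162,.017),("front wall L",375,420,.013)]: print("scene",nm,g(U,V,z))
W=world("top",np.load("top0.npy"));print(W[145,245:275:3]*1000)
E
```

```text
fence top rear [614.3 362.9]
fence top front [475.7 372.5]
front wall L [487.4 496.4]
front wall R [475.7 374.4]
backwall L [588.8 486.2]
backwall R [584.3 428.8]
hood FR [609.7 350.6]
hood BR [684.  344.7]
vialB cap [560.7 438.8]
vialA cap [533.  441.1]
plate L [493.4 460.9]
plate R [491.5 426.3]
hood turret [648.3 386.5]
scene vialB cap [557.5 436.3]
scene vialA cap [530.1 439.2]
scene plate far R [483.  430.9]
scene plate L [487.2 456.8]
scene front R corner [468.  373.2]
scene fence rear [606.9 360.3]
scene front wall L [479.2 495.9]
[[631.97355365 343.44237674  88.7278678 ]
 [632.42695919 337.01466636  86.28213029]
 [632.31201883 330.36316137  86.99325717]
 [631.60370061 323.54659263  90.9995331 ]
 [630.87377441 316.77991336  95.1251875 ]
 [630.81891084 310.21647683  95.50191043]
 [631.47975782 303.78502431  91.90488414]
 [630.5182902  297.07730978  97.31497803]
 [626.59998356 290.1480823  119.13839285]
 [625.22812371 283.67966495 126.82358969]]
```

```bash
python3 - <<'E'
from h import *
W=world("top",np.load("top0.npy"));P=W.reshape(-1,3)
P=P[(P[:,2]>.05)&(P[:,2]<.8)]
print("max z mm per 50mm cell; cols y from .55 to -.6")
for x in np.arange(.15,.85,.05):
    print("%.2f"%x,*["%4d"%(1000*np.percentile(q[:,2],98)) if len(q:=P[(abs(P[:,0]-x)<.025)&(abs(P[:,1]-y)<.025)])>5 else "   ." for y in np.arange(.55,-.45,-.05)])
S=world("scene",np.load("scene0.npy")).reshape(-1,3)
print("scene")
S=S[(S[:,2]>.05)&(S[:,2]<.9)]
for x in np.arange(.05,.85,.05):
    print("%.2f"%x,*["%4d"%(1000*np.percentile(q[:,2],98)) if len(q:=S[(abs(S[:,0]-x)<.025)&(abs(S[:,1]-y)<.025)])>5 else "   ." for y in np.arange(.55,-.65,-.05)])
E
```

```text
max z mm per 50mm cell; cols y from .55 to -.6
0.15    .    .    .    .    .    .    .    .    .  238  377    .    .    .    .    .    .    .    .    .
0.20    .    .    .    .    .    .    .    .    .  216  433  450    .    .    .  213  216    .    .    .
0.25    .   66    .    .    .  131  131  129    .    .    .    .    .  199  224  230  225    .    .    .
0.30   73   93   92    .    .  130  130  130    .  214  225  225  223  193  225  253  252    .    .    .
0.35   93   93   94    .    .  130  130  129    .  220  227  252  226  213  224  253  253    .    .    .
0.40    .    .    .    .    .  130  131  131    .  223  252  253  226    .  227  253  253    .    .    .
0.45    .    .    .    .    .  130  131  181  179  229  253  253  225    .  222  247  248    .    .    .
0.50    .    .   50    .    .  131  131  181  187  225  251  251  230    .  214  245  247    .    .    .
0.55    .    .   59    .    .  130  131  130    .  222  249  247  219    .  346  346  256  190    .    .
0.60   63   70   72   82   82  130  131  130   85    .    .    .    .    .  346  347    .    .    .    .
0.6
[... 1802 characters left out ...]
  347  347  347    .    .    .    .    .    .    .
0.60   97   72   75   83   89  129  131  130   85    .    .    .    .    .  346  347  347  347    .    .    .    .    .    .    .
0.65   99   72   76   89   91  130  131  129   85    .    .    .    .    .  346  371  359  347    .    .    .    .    .    .    .
0.70    .   97  121  155  157  130  131    .    .    .    .    .    .    .  346  368    .    .    .    .    .    .    .    .    .
0.75  148  144  155  499  486  474  461  449  437    .    .    .    .    .  346  362    .    .    .    .    .    .    .    .    .
0.80  150  174  194  501    .    .    .    .    .    .    .    .    .    .  346  352    .    .    .    .    .    .    .    .    .
```

```bash
python3 -m inch '60 0 0 -62 0; 60 0 0 -124 0; 60 0 0 -150 0; 60 60 -20 -150 0; 60 118 -40 -150 0; 60 175 -60 -150 0; 60 220 -80 -150 0; 60 263 -99 -150 0'
```

```text
t: 1.1
position: [0.4021, -0.398, 0.3807]
eef_rot: [-0.0, 0.988, 0.152, -0.0]
ft_force: [-0.2, -0.8, 0.4]
width: 0.051
finger_force: 0.0
```

```bash
python3 -m inch '60 28 -51 0 3; 60 56 -102 0 6; 60 84 -153 0 9; 60 112 -204 0 12; 60 139 -255 0 15; 60 166 -306 0 18; 60 193 -356 0 20; 60 218 -401 0 22'; python3 -c "
from h import *
print(get_obs()['qpos'].round(3))"
```

```text
t: 2.1
position: [0.4888, 0.0505, 0.3809]
eef_rot: [0.0, 0.999, -0.04, -0.0]
ft_force: [-0.4, 0.2, -0.4]
width: 0.0511
finger_force: 0.0
[ 0.034 -0.113  1.163  0.     2.093  1.685]
```

```bash
python3 -m inch '60 -4 -56 0 0; 60 -8 -112 0 0; 60 -13 -168 0 0; 60 -17 -224 0 0; 60 -21 -280 20 0; 60 -25 -336 60 0; 60 -29 -392 80 0; 60 -29 -392 140 0'; python3 - <<'E'
from h import *
o=get_obs();p,d=camera("wrist");P=camera_params("wrist");print(o["qpos"].round(3),o["position"],o["eef_rot"],P)
cv2.imwrite("pics/w1.png",p[:,:,::-1]);np.savez("w1.npz",d=d,pos=o["position"],q=o["eef_rot"],K=P["mtx"],T=P["T_tool_cam"])
E
```

```text
t: 3.1
position: [0.4914, 0.4461, 0.2408]
eef_rot: [-0.002, 0.999, -0.038, 0.001]
ft_force: [2.0, -0.2, 0.1]
width: 0.0512
finger_force: 0.0
[6.850e-01 2.670e-01 1.017e+00 1.000e-03 1.854e+00 2.332e+00] [0.49137977 0.44613866 0.24075217] [-0.00150937  0.99927998 -0.03789688  0.00103368] {'mtx': array([[375.1047208 ,   0.        , 278.94075241],
       [  0.        , 375.1047208 , 214.27286443],
       [  0.        ,   0.        ,   1.        ]]), 'T_tool_cam': array([[ 5.15366081e-04,  9.56718152e-01,  2.91015657e-01,
         7.48839875e-02],
       [ 9.99999854e-01, -4.45766836e-04, -3.05457046e-04,
         1.11723690e-03],
       [-1.62511172e-04,  2.91015772e-01, -9.56718242e-01,
        -1.41474190e-01],
       [ 0.00000000e+00,  0.00000000e+00,  0.00000000e+00,
         1.00000000e+00]])}
```

View pics/w1.png

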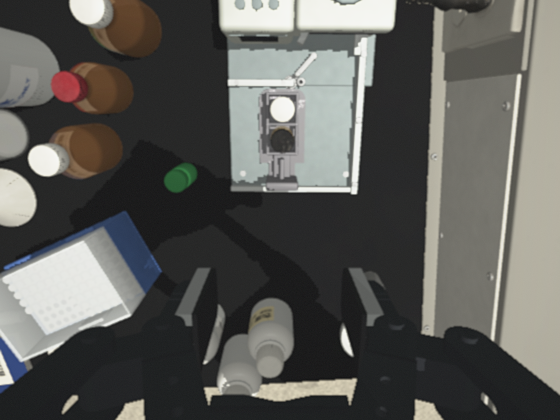

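```bash
python3 - <<'E'
import cv2
a=cv2.imread("pics/w1.png")[25:205,215:385]
cv2.imwrite("pics/c3.png",cv2.resize(a,None,fx=3.3,fy=3.3,interpolation=cv2.INTER_CUBIC))
E
```

```text
(no output)
```

View pics/c3.png

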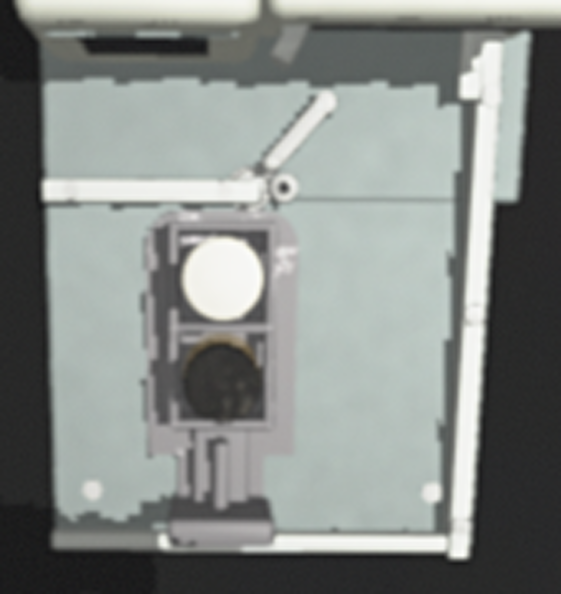

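```bash
cat >> h.py <<'E'
from scipy.spatial.transform import Rotation as Ro
def wray(f,U,V,z,s=1,o=(0,0)):
    w=np.load(f);u=(U+.5)/s-.5+o[0];v=(V+.5)/s-.5+o[1];K=w["K"];T=w["T"]
    R=Ro.from_quat(np.roll(w["q"],-1)).as_matrix()
    c=R@T[:3,3]+w["pos"];d=R@T[:3,:3]@np.array([(u-K[0,2])/K[0,0],-(v-K[1,2])/K[1,1],-1.])
    return c+d*(z-c[2])/d[2]
E
python3 - <<'E'
from h import *
for n,U,V,z in[("plateL far",170,520,.049),("plateR far",273,520,.049),("plateL near",168,544,.049),("plateR near",273,544,.049),("capB",222,277,.057),("capA",223,383,.057),("fence in front",452,530,.017),("fence in rear",484,70,.017),("frontwall in R",440,535,.013),("backwall fr L",43,201,.017),("backwall fr R",240,204,.017),("frontwall top outR",447,550,.013),("post",285,187,.017),("catch tip",330,97,.015)]:
    print(n,(1000*wray("w1.npz",U,V,z,3.3,(215,25))[:2]).round(1))
E
```

```text
plateL far [496.4 456.7]
plateR far [494.3 428.6]
plateL near [489.7 457.9]
plateR near [487.6 429. ]
capB [559.5 437.9]
capA [533.1 439.5]
fence in front [480.4 374. ]
fence in rear [607.3 362.9]
frontwall in R [478.1 377. ]
backwall fr L [582.9 486.1]
backwall fr R [577.9 431.3]
frontwall top outR [473.3 375. ]
post [581.5 418.5]
catch tip [603.9 404.7]
```

```bash
python3 -m inch '60 0 2 50 0; 60 0 2 100 0; 60 0 2 140 0; 60 0 2 140 0'
```

```text
t: 3.65
position: [0.4897, 0.4376, 0.0974]
eef_rot: [0.003, 0.999, -0.04, -0.003]
ft_force: [0.2, -0.4, -0.3]
width: 0.0512
finger_force: 0.0
```

```bash
python3 -m inch '60 0 0 0 0; 60 0 0 0 0; 60 0 0 0 0'
```

```text
t: 4.03
position: [0.4919, 0.4401, 0.1036]
eef_rot: [-0.001, 0.999, -0.04, 0.001]
ft_force: [-0.1, 0.1, -0.0]
width: 0.0513
finger_force: 0.0
```

```bash
python3 -m inch '60 0 -3 15 0; 60 0 -3 30 0; 60 0 -3 45 0; 60 0 -3 58 0; 60 0 -3 68 0; 60 0 -3 73 0; 60 0 -3 73 0; 60 0 -3 73 0'; python3 -c "
from h import *
o=get_obs()
p,d=camera('wrist');cv2.imwrite('pics/w2.png',p[:,:,::-1]);print(o['position'],o['ft_force'])"
```

```text
t: 5.03
position: [0.4918, 0.4428, 0.029]
eef_rot: [-0.0, 0.999, -0.04, 0.0]
ft_force: [0.2, 1.0, -0.2]
width: 0.0517
finger_force: 0.0
[0.49179138 0.44276829 0.02904586] [ 0.24080138  0.99521725 -0.22847953]
```

View pics/w2.png

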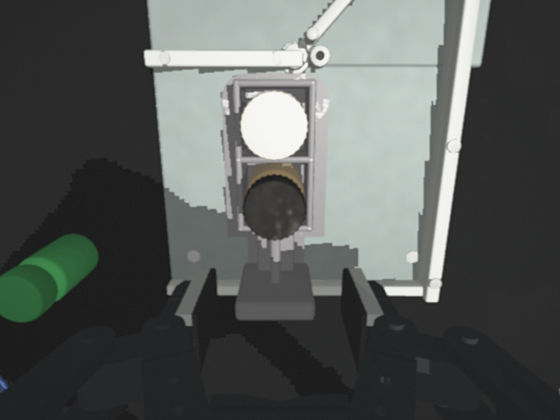

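The plate (cols 237–313) sits between the fingers (215–345), nearly centred; close.

```bash
python3 -m inch '40 0 0 0 0; 30 0 0 0 0; 30 0 0 0 0; 30 0 0 0 0; 30 0 0 0 0; 30 0 0 0 0'
```

```text
t: 5.82
position: [0.4917, 0.4428, 0.0291]
eef_rot: [-0.0, 0.999, -0.04, 0.0]
ft_force: [-1.3, -0.5, 5.5]
width: 0.0285
finger_force: 59.6
```

```bash
python3 -m inch '30 0 4 0 0; 30 0 10 0 0; 30 0 17 0 0; 30 0 24 0 0; 30 0 31 0 0; 30 0 37 0 0; 30 0 41 0 0; 30 0 43 0 0'; python3 -m inch '30 0 0 0 0; 30 0 0 0 0'; python3 - <<'E'
from h import *
o=get_obs();p,d=camera("wrist");P=camera_params("wrist")
cv2.imwrite("pics/w3.png",p[:,:,::-1]);np.savez("w3.npz",d=d,pos=o["position"],q=o["eef_rot"],K=P["mtx"],T=P["T_tool_cam"])
E
```

```text
t: 6.82
position: [0.4885, 0.3999, 0.0291]
eef_rot: [-0.001, 0.999, -0.04, 0.001]
ft_force: [1.5, 3.0, 4.9]
width: 0.0282
finger_force: 59.7
t: 7.08
position: [0.4885, 0.3997, 0.0291]
eef_rot: [-0.001, 0.999, -0.04, 0.001]
ft_force: [-0.2, 0.7, 6.0]
width: 0.0283
finger_force: 59.7
```

View pics/w3.png

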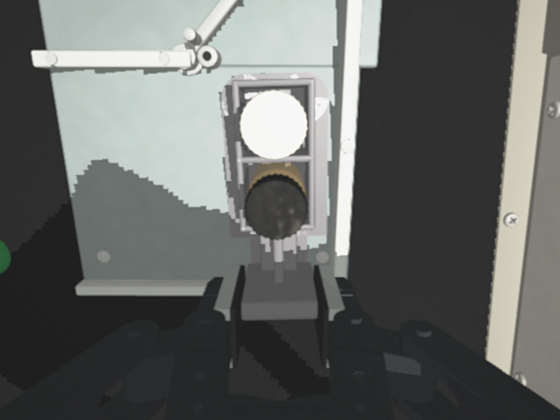

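Rack is now beside the fence (foot edge col ~328, fence ~340), vials upright. I'll measure the fence and rack angles.

```bash
python3 - <<'E'
from h import *
g=cv2.imread("pics/w3.png").astype(int).min(2)
def fit(f,pts,z):
    q=np.array([1000*wray(f,u,v,z)[:2] for u,v in pts]);a=np.polyfit(q[:,0],q[:,1],1);r=q[:,1]-np.polyval(a,q[:,0])
    k=abs(r)<2;a=np.polyfit(q[k,0],q[k,1],1);return np.degrees(np.arctan(a[0])),np.polyval(a,[500,600]),k.sum()
L=[];Rr=[]
for v in range(5,240,5):
    c=np.where(g[v,320:380]>205)[0]
    if len(c): L.append((320+c[0]-.5,v));Rr.append((320+c[-1]+.5,v))
print(fit("w3.npz",L,.017),fit("w3.npz",Rr,.017),L[::8])
# foot right edge and block edge rows
for v in (90,120,150,180,210,228): print(v,g[v,305:345])
E
```

```text
(np.float64(3.097611149712642), array([371.39022173, 376.80184659]), np.int64(33)) (np.float64(-8.458839268419522), array([368.9239266 , 354.05226219]), np.int64(30)) [(np.float64(319.5), 5), (np.float64(319.5), 45), (np.float64(319.5), 85), (np.float64(321.5), 125), (np.float64(339.5), 165), (np.float64(337.5), 205)]
90 [ 76  73  83 121 154 175 194 208 198 176 186 207 210 210 211 210 210 209
 210 210 210 213 216 217 217 219 220 218 176 119 104 107 108 112 112 111
 115 147 207 240]
120 [250 205 119 111 147 172 193 204 193 183 203 215 208 204 205 206 206 206
 205 207 207 206 211 217 214 173 118 104 108 108 109 110 114 113 110 122
 177 231 245 246]
150 [ 82  78  79 105 142 170 191 199 186 171 184 198 201 201 200 199 199 200
 201 201 201 202 208 215 218 214 174 119 104 108 113 113 113 115 147 200
 225 231 236 239]
180 [ 81  74  76  99 136 166 187 193 181 167 177 192 193 193 194 194 194 195
 194 195 194 199 202 168 119 105 107 108 110 114 115 112 123 177 230 244
 245 245 245 245]
210 [ 60  53  58  88 128 162 181 185 172 152 164 183 186 185 186 186 186 186
 187 186 186 191 202 202 165 115 104 111 115 115 115 141 207 240 245 245
 245 245 245 244]
228 [171 171 170 170 170 168 169 171 169 170 178 182 181 183 183 183 183 182
 183 184 182 165 131 108 105 107 110 115 115 114 137 199 237 244 245 244
 244 244 244 244]
```

```bash
python3 - <<'E'
from h import *
def f(n,p,z):
    q=np.array([1000*wray("w3.npz",u,v,z)[:2] for u,v in p]);a=np.polyfit(q[:,0],q[:,1],1);print(n,np.degrees(np.arctan(a[0])),np.polyval(a,[500,580,620]))
f("fence",[(342.3,90),(341,120),(339.5,150),(338,180),(336.4,210),(335.5,228)],.017)
f("foot",[(333,90),(330.5,120),(330.5,150),(328,180),(328,210)],.011)
f("block",[(314.3,90),(314,120),(314,150),(314,180),(314,210)],.035)
E
```

```text
fence -4.769858659658017 [373.02387644 366.34846889 363.01076511]
foot -4.692768871590811 [376.00818674 369.44115418 366.1576379 ]
block -3.1285202362849995 [383.7612845  379.38869973 377.20240734]
```

```bash
python3 -m inch '30 3 0.5 0 0; 30 9 1 0 0; 30 17 1 0 0; 30 25 1 0 0; 30 33 1 0 0; 30 41 1 0 0; 30 47 1 0 0; 30 50 1 0 0'; python3 -m inch '30 5 0 0 0; 30 10 0 0 0; 30 15 0 0 0; 30 20 0 0 0; 30 25 0 0 0; 30 30 0 0 0; 30 35 0 0 0; 30 35 0 0 0'
```

```text
t: 8.12
position: [0.5371, 0.3942, 0.0291]
eef_rot: [0.0, 0.999, -0.04, -0.001]
ft_force: [-5.1, -1.8, 9.9]
width: 0.0283
finger_force: 60.1
t: 9.12
position: [0.5726, 0.3912, 0.0291]
eef_rot: [0.0, 0.999, -0.04, -0.0]
ft_force: [-2.8, -1.3, 7.7]
width: 0.0281
finger_force: 60.0
```

```bash
python3 -m inch '30 3 0 0 0; 30 6 0 0 0; 30 9 0 0 0; 30 12 0 0 0; 30 14 0 0 0; 30 16 0 0 0; 30 18 0 0 0; 30 18 0 0 0'; python3 -m inch '30 1 0 0 0; 30 2 0 0 0; 30 2 0 0 0; 30 2 0 0 0'
```

```text
t: 10.12
position: [0.5901, 0.3899, 0.0291]
eef_rot: [0.0, 0.999, -0.04, -0.001]
ft_force: [-3.1, -1.4, 8.5]
width: 0.0285
finger_force: 60.0
t: 10.62
position: [0.5923, 0.3896, 0.0291]
eef_rot: [0.0, 0.999, -0.04, -0.0]
ft_force: [-3.6, -1.2, 8.5]
width: 0.0282
finger_force: 60.0
```

Not yet at the stop; advance in 1 mm steps until the force rises.

```bash
python3 -m inch '30 1 0 0 0; 30 2 0 0 0; 30 2 0 0 0'; python3 -m inch '30 1 0 0 0; 30 1 0 0 0; 30 1 0 0 0'; python3 -m inch '30 1 0 0 0; 30 1 0 0 0; 30 1 0 0 0'
```

```text
t: 11.0
position: [0.5924, 0.3898, 0.0291]
eef_rot: [0.001, 0.999, -0.04, -0.002]
ft_force: [-10.7, -2.7, 10.3]
width: 0.0282
finger_force: 60.4
t: 11.38
position: [0.5925, 0.3898, 0.0291]
eef_rot: [0.001, 0.999, -0.04, -0.003]
ft_force: [-13.7, -1.9, 11.7]
width: 0.0281
finger_force: 60.5
t: 11.75
position: [0.5925, 0.3899, 0.0291]
eef_rot: [0.001, 0.999, -0.04, -0.004]
ft_force: [-17.0, -2.5, 13.5]
width: 0.0286
finger_force: 60.7
```

At the stop. Relax, open, rise.

```bash
python3 -m inch '30 -2 0 0 0; 30 -3 0 0 0; 36 -3 0 0 0; 45 -3 0 0 0; 60 -3 0 0 0; 60 -3 0 0 0; 60 -3 0 0 0'; python3 -m inch '60 0 0 -8 0; 60 0 0 -20 0; 60 0 0 -40 0; 60 0 0 -70 0; 60 -20 0 -100 0; 60 -40 0 -110 0; 60 -40 0 -110 0; 60 -40 0 -110 0'; python3 - <<'E'
from h import *
o=get_obs();p,d=camera("wrist");P=camera_params("wrist")
cv2.imwrite("pics/w4.png",p[:,:,::-1]);np.savez("w4.npz",d=d,pos=o["position"],q=o["eef_rot"],K=P["mtx"],T=P["T_tool_cam"])
s,_=camera("scene")
cv2.imwrite("pics/s4.png",np.hstack([cv2.resize(p[:250,200:400,::-1],None,fx=2,fy=2,interpolation=2),cv2.resize(s[190:315,180:280,::-1],None,fx=4,fy=4,interpolation=2)]))
E
```

```text
t: 12.62
position: [0.5936, 0.3901, 0.0281]
eef_rot: [0.0, 0.999, -0.04, -0.0]
ft_force: [0.5, 0.4, 0.7]
width: 0.051
finger_force: 0.0
t: 13.62
position: [0.5541, 0.3932, 0.1385]
eef_rot: [-0.0, 0.999, -0.04, 0.0]
ft_force: [-0.3, -0.5, 0.1]
width: 0.0512
finger_force: 0.0
```

View pics/s4.png

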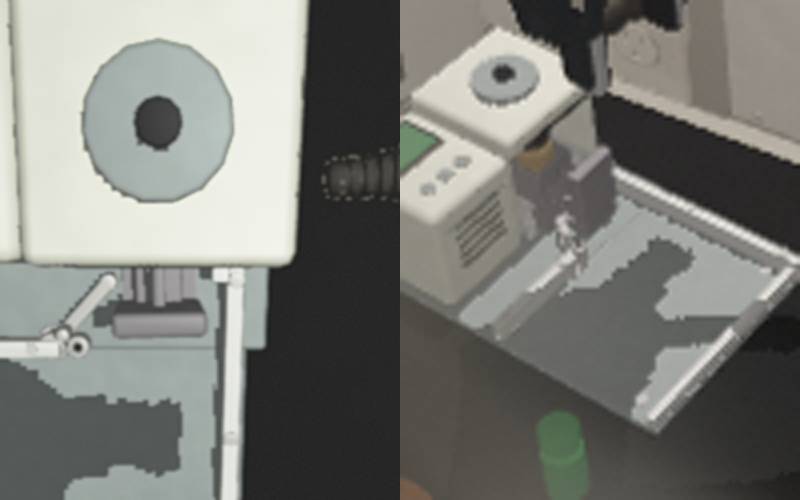

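Left: the plate sits at the hood front (cols 113–207, rows 310–335), and the catch finger runs from about (62,335) to (110,280), apparently shut. Right: the amber vial stands in the rack. I'll check the numbers.

```bash
python3 - <<'E'
from h import *
def an(f,p,s,o):
    a,b=[1000*wray(f,*q,.015,s,o)[:2] for q in p];d=b-a;return np.degrees(np.arctan2(d[1],d[0])),np.hypot(*d),a,b
print("before",an("w1.npz",[(268,165),(328,98)],3.3,(215,25)))
print("after",an("w4.npz",[(66,330),(109,281)],2,(200,0)))
o=np.array([619.2,388.]);R=Ro.from_euler("z",-4.7,degrees=True).as_matrix()[:2,:2]
for U,V,z in[(115,335,.049),(206,334,.049),(116,313,.049),(207,312,.049),(109,281,.015)]: print((R.T@(1000*wray("w4.npz",U,V,z,2,(200,0))[:2]-o)).round(1))
a=cv2.imread("pics/w4.png")[120:185,205:330]
cv2.imwrite("pics/c4.png",cv2.resize(a,None,fx=6.4,fy=6.4,interpolation=cv2.INTER_CUBIC))
E
```

```text
before (np.float64(-47.56254985045834), np.float64(23.71373715972357), array([587.67063842, 422.75026963]), array([603.67231063, 405.24918919]))
after (np.float64(-46.84277055839759), np.float64(23.178605418487457), array([587.59051442, 422.24926887]), array([603.44474426, 405.34095301]))
[-30.2  12.2]
[-29.8 -16. ]
[-23.4  11.8]
[-23.  -16.2]
[-17.1  16. ]
```

View pics/c4.png

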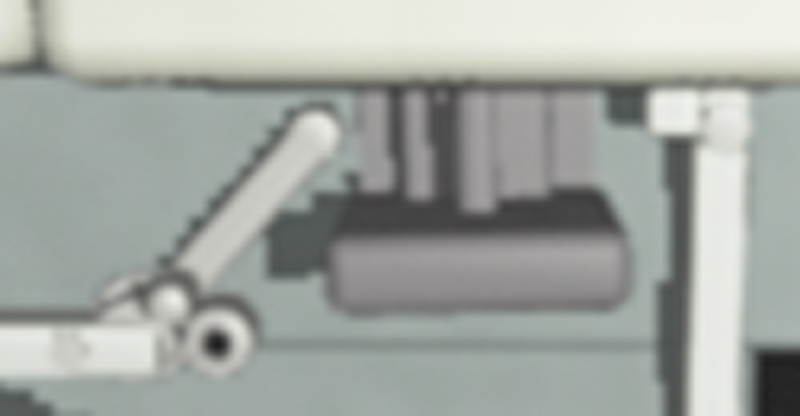

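The catch is back at its original angle, beside the narrow tail. The rack is at its stop with y of about -2 mm.

```bash
python3 -c "
from bench import *
print(get_obs()['ft_force']);print(job_done())"
```

```text
[ 0.20069781 -0.41314579  0.37426502]
the job is handed in; nothing more can be done
None
```

The job is handed in at about 14 s: camera measurements show the rack at its stop with the catch shut behind it, the amber vial was seen standing, the white vial is hidden under the hood so I could not see it at the end, and no verdict came back.

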